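# Set the stereo microscope's base for dark-field viewing

### The job

Get the stereo microscope ready for dark field: switch its lamp on by pressing down the raised half of the rocker switch on the base, and push the contrast lever along its slot towards the column, past the first click, until it rests at the second stop. Push with the fingertips only: do not pinch the lever or force it against the stop, do not bump the optics or the column, and leave the dishes, bottles and other things where they stand.

Things in the scene. Friction and masses are not known exactly. Their poses are not given: they have to be found in the camera images.
- scope: the microscope's white base: a flat block 320 x 320 mm, its flat top (deck) 50 mm above the table, fixed but placed and turned differently each time. Origin: centre of its underside. +x points to its rear (column side), -x to its front edge (eyepiece side), +y to its left edge, z up. Rocker switch and contrast lever lie one behind the other on the left of the deck, on the line y = +135 mm.
- head: column and optics, fixed on the base; same origin and axes. Optical axis at x = y = 0: objective 62 mm wide, lower end 142 mm above the table; zoom body 100 mm wide from 238 mm up. Column x 110 to 160 mm, 400 mm high; focus knobs at x 90 mm reach y = +-78 mm at 235 mm height; binocular and camera to 470 mm, eyepieces forward to x -185 mm. Nothing of it lies beyond y = +80 mm.
- dial (a joint): round brightness dial, 36 mm across, 16 mm high, on the right of the deck (base x -90, y -130 mm); not part of this job. Angle in rad.
- paddle: the contrast lever's black upright paddle; origin: centre of its top, axes as the base. It measures 12 mm along the slot, 26 mm across it, and reaches from 6 to 30 mm above the deck (top 80 mm above the table). It slides straight along the base's +x axis (towards the column side), at y = +135 mm: x = -25 mm at the front stop, -1 mm at the first click, +23 mm at the second stop.
- lever (a joint): travel of the lever, m: 0 = front stop (bright field, where it starts), 0.024 = first click (oblique light), 0.048 = second stop (dark field, rear end of the slot). A sprung plunger holds it at each. Leaving the front stop takes about 3.5 N, the first click about 6 N. Past about 0.041 it springs on to the second stop by itself; let go between 0.012 and 0.036 it returns to the first click.
- rocker_front (a point): the place to press: point on the top face of the front half of the lamp rocker switch, 17 mm in front of its pivot. It moves with the rocker: about 5 mm above the pivot when off, level with it when on.
- rocker (a joint): lamp rocker, rad: 0 = off (front half stands up; always starts so), 0.32 = on (front half down, level; rear half up). Black V-shaped rocker 44 mm long along the base's x, 24 mm wide, pivot at base x -115, y +135 mm, 54.5 mm above the table; an end that is up stands 7 mm above the pivot. Over-centre spring: press the front half down 3 mm or more with 4 to 5 N and it snaps over and stays.
- dish_large: closed clear dish, 60 mm across, 15 mm high, on the glass in the middle of the deck. Origin: centre of its underside.
- dish_small: closed clear dish, 37 mm across, 11 mm high, on the left part of the deck behind the lever's slot (x about 95 mm of the base). Origin: centre of its underside.
- four_well: clear four-well plate, 66 x 66 x 14 mm, on the table. Origin: centre of its underside.
- tube_rack: white rack 60 x 130 mm with capped tubes, 78 mm high, on the table. Origin: centre of its underside.
- spray_bottle: white spray bottle, 72 mm in diameter, 191 mm high, on the table. Origin: centre of its underside.
- media_bottle: small capped bottle, 54 mm in diameter, 95 mm high, on the table. Origin: centre of its underside.
- tip_box: pipette tip box, 84 x 124 x 71 mm, on the table. Origin: centre of its underside.
- pipette: white hand pipette lying on the table, about 260 mm long, 36 mm high. Origin: on the table below it, near its middle.

How it is judged:
By the outcome, as a careful person would: the job done as asked, in the order asked, and still so for the second after the job is handed in, with the robot touching nothing.
It also fails if it takes over 43 s, if anything falls off the work surface, if the arm or the gripper's body presses on something with over 40 N, if the wrist force passes 120 N, or if a joint passes its speed limit or range.

### The arm

A 6-joint arm with a two-finger parallel gripper is mounted at the origin on the work surface. World frame = base frame: x ahead of the robot, y to its left, z up, the work surface at z = 0. Lengths are in mm, angles in rad, forces in N, time in s.
With the tool pointing down it reaches from about 300 to 775 mm from the base axis. Payload 14.6 kg.
Tool frame: the origin (TCP) lies midway between the tips of the shut fingers; the grasp point (between the pads) lies grasp_offset behind it (grasp_offset is the distance from the TCP to the grasp point, in mm); z points along the fingers, y is the line along which they close (so a half turn about z gives the same grasp; the last joint's range is limited). The gripper opens to 94 mm and grips with 3 to 60 N. Pads are 16 mm wide; open, the fingers measure 119 mm over their backs; the gripper's body (75 mm by 177 mm) begins 78 mm behind the grasp point.
Start: joints at [1.272, 0.3, 1.521, -0, 1.321, -0.067], TCP at [126.349, 535.28, 205.446] pointing down, gripper open.
Joint ranges: [-3.03, 3.03], [-0.79, 2.21], [0.23, 2.52], [-1.04, 4.18], [0, 3.07], [-2.55, 2.55]. Speed limits (rad/s): [2.22, 2.22, 2.57, 3.14, 3.14, 3.14].

### API

Orientations are given as [roll, pitch, yaw] about the fixed x, y, z axes, in that order (R = Rz(yaw) Ry(pitch) Rx(roll)).
In Python, from cell import * gives the robot as it stands. The module is installed in compiled form; this text tells all that it offers.
- The arm moves only by the shell command python3 -m jog 'ROWS' [FORCE]. ROWS is JSON, a list of rows, each a list of 3 entries, a list of its own where there are three numbers: the finger opening in mm, from 0 to 94, then the shift along the tool's x, y, z in units of 50 mm (1.0 is 50 mm), then the turn about the tool's z in units of 180 degrees (1.0 is 180 degrees). In form: [[fingers, [dx, dy, dz], twist], ...]. A call has 1 to 20 rows; each row shifts and turns the commanded pose from where the row before left it, along the tool's axes as they then stand; what a row does not reach is not made up. A row lasts 1/10 s, in which the tool goes at most 50 mm and 8.59 degrees, less where a joint would pass 70% of its speed; a pose out of reach is approached as far as the arm can. A call with a number of a shift or a turn outside -1 to 1 is refused whole. A call with a gripper value outside its range is refused whole. The fingers move at their own pace and stop on an object; FORCE is the grip in N (left out, the last holds). Time passes only in rows, so rows that do not move let the fingers close. It gives the time, the measured TCP pose, the force, the opening and the grip force at its end, in the units of the state.
- read_state(): the state, without advancing time (a new reading comes with each control period).
- camera(name): name is "scene" or "top" or "wrist"; returns the picture (480x640x3 uint8, red, green, blue); there is no depth.
- calibration(name): a dict with "mtx" (3x3 intrinsics, pixels), "distortion" ([k1, k2, p1, p2, k3] as OpenCV has them; the pictures are not rectified), "cam_to_world" (4x4, takes a point from camera to world coordinates); the wrist camera has in their place "hand_eye" (4x4, takes a point from camera to tool coordinates, whose origin is the TCP and whose axes are the flange's). Camera axes: x right, y down, z forward; pixel columns grow to the right and rows downward; lengths in mm; the calibration is good to about 2 mm. A picture is of the moment at which its call begins: read the wrist's pose just before it. calibration takes no time and is no camera call.
- sign_off(): hands the job in; it is judged then, once.
Trained networks look in the newest picture that a camera, given by its name, has taken for a name from the list of things; names that differ only in an ending like _2 or _b are one class to them, and where a whole thing is asked for, a point or a joint stands for the part that bears it (a point fixed in the world has none). Each returns a list of dicts, best first, with "conf" (0 to 1); they miss things now and then, are a little off and sometimes report something else, mostly with a low value. They report only what shows in the picture. A call takes as long as a camera call.
- regions_of(camera, query): "pixels" (480x640 bool, what is visible of it) and "rect" ([centre column, centre row, width, height] in pixels, round what is visible of it).
The state is a dict: "clock": time; "joints": joint angles; "qd": joint speeds; "effort": joint torques, N m; "eef_pos": TCP position; "eef_rot": TCP orientation; "wrist_force": force on the tool from outside, world axes, zero at the start; "moment": the same for the moment, N m; "finger_gap": finger opening in mm; "finger_force": force on a finger pad.
Only numpy, scipy, OpenCV 4.12 (cv2) and the standard library are available. Lean on these libraries where they do the work, as an engineer would, in place of code of your own. Each camera call takes 0.05 s, during which the arm holds its last target. There are 200 camera calls.

## Working session

There is one attempt and no reset: what is moved stays moved. The work goes in short steps, Python scripts to look and compute and a shell command to move; the robot and the scene stay as the last step left them, time stands still between calls to the robot, and variables do not carry over. Pictures are saved under pics/ and viewed, at most 10 in all, crops included, and the job is handed in when it is done.

```bash
mkdir -p pics; cat > h.py <<'E'
from cell import *
import numpy as np, cv2
from scipy.spatial.transform import Rotation as R
def ray(cam,px,T=None):
    c=calibration(cam); p=cv2.undistortPoints(np.array([[px]],float),np.array(c['mtx']),np.array(c['distortion']))[0,0]
    if cam=='wrist':
        s=read_state(); W=np.eye(4); W[:3,:3]=R.from_euler('xyz',s['eef_rot']).as_matrix(); W[:3,3]=s['eef_pos']; T=W@np.array(c['hand_eye'])
    else: T=np.array(c['cam_to_world'])
    d=T[:3,:3]@np.array([p[0],p[1],1.]); return T[:3,3],d
def at_z(cam,px,z):
    o,d=ray(cam,px); return o+d*(z-o[2])/d[2]
def save(img,n): cv2.imwrite(f'pics/{n}.png',img[:,:,::-1])
E
python3 - <<'E'
from h import *
print(read_state())
for n in ('top','scene','wrist'):
    save(camera(n),n+'0')
    if n!='wrist': print(n,np.round(calibration(n)['cam_to_world'],2).tolist())
    for q in ('scope','paddle','rocker','dish_small','dish_large','dial'):
        r=regions_of(n,q)
        print(n,q,[(round(x['conf'],2),np.round(x['rect'],1).tolist()) for x in r[:2]])
print(np.round(calibration('wrist')['hand_eye'],2).tolist())
E
```

```text
{'clock': 0.0, 'joints': array([ 1.27239744e+00,  3.00505580e-01,  1.52158447e+00, -8.17623262e-06,
        1.32072938e+00, -6.65856217e-02]), 'qd': array([-7.58863403e-04, -1.09644774e-03,  1.16179484e-03, -1.45866199e-06,
        1.23382492e-03,  2.62302553e-04]), 'effort': array([ 8.45207651e-04, -5.31811273e+01, -3.52728724e+01,  7.08086975e-02,
        2.44824355e-02, -6.69562291e-05]), 'eef_pos': array([126.27520819, 535.02718222, 204.86599424]), 'eef_rot': array([-3.14036806e+00, -7.37237153e-05,  2.90978137e+00]), 'wrist_force': array([ 0.24050596,  0.38647002, -0.16910597]), 'moment': array([-0.04586132, -0.02779102, -0.01797241]), 'finger_force': 0.0, 'finger_gap': 93.8927215802309}
top [[0.03, -0.98, 0.19, 308.17], [-1.0, -0.03, -0.02, 106.27], [0.02, -0.19, -0.98, 1373.75], [0.0, 0.0, 0.0, 1.0]]
top scope [(0.96, [450.3, 186.6, 161.8, 196.6])]
top paddle [(0.63, [388.4, 225.8, 14.0, 9.8])]
top rocker [(0.77, [388.6, 261.8, 8.3, 15.9]), (0.28, [216.9, 298.5, 57.9, 48.4])]
top dish_small [(0.47, [389.4, 173.0, 15.1, 17.8]), (0.34, [451.1, 185.7, 163.3, 196.9])]
top dish_lar
[... 160 characters left out ...]
0.81, -0.58, 1006.88], [0.0, 0.0, 0.0, 1.0]]
scene scope [(0.69, [209.4, 169.1, 157.8, 213.9]), (0.15, [250.1, 221.6, 8.9, 8.3])]
scene paddle [(0.43, [250.2, 220.0, 12.4, 11.4])]
scene rocker [(0.6, [271.5, 211.1, 14.2, 12.8]), (0.32, [199.1, 156.6, 116.8, 186.2])]
scene dish_small [(0.61, [213.5, 246.1, 12.2, 12.4]), (0.39, [328.8, 264.6, 28.3, 21.6])]
scene dish_large [(0.69, [332.0, 263.2, 28.4, 20.0]), (0.66, [205.3, 210.6, 19.5, 17.4])]
scene dial [(0.15, [408.9, 251.2, 60.8, 38.2])]
wrist scope []
wrist paddle []
wrist rocker []
wrist dish_small []
wrist dish_large []
wrist dial []
[[0.0, -0.97, -0.26, 76.78], [1.0, 0.0, 0.0, -1.27], [-0.0, -0.26, 0.97, -179.56], [0.0, 0.0, 0.0, 1.0]]
```

View pics/top0.png

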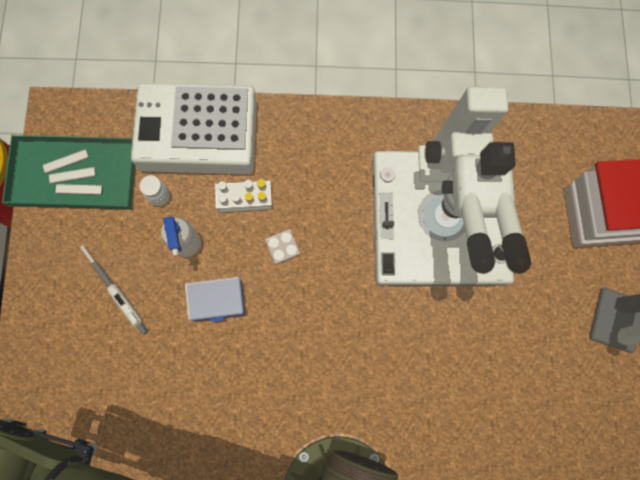

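View pics/scene0.png

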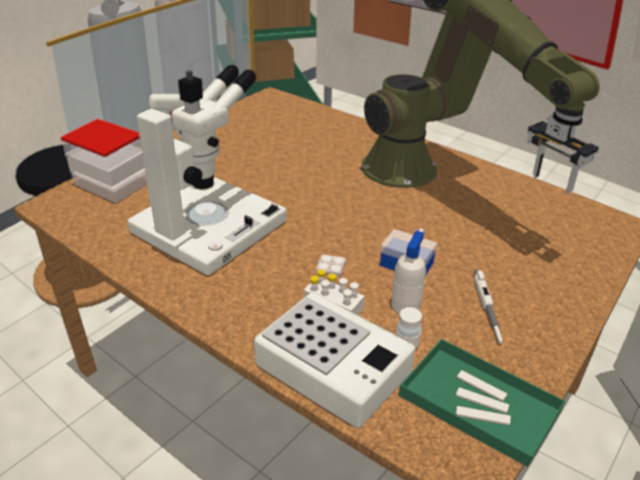

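The top view shows the scope at right, with its column up and away from the robot. The rocker is at (388,263), the paddle at (388,224) and the small dish at (388,174). The clutter stands well to the left of it.

```bash
python3 - <<'E'
from h import *
P={}
for n,px,z in [('rocker',(388.5,263.5),56),('paddle',(388.4,224.5),78),('dish',(388.5,174),58),('cornFL',(378,279.5),50),('cornFR',(512.5,279),50),('cornRL',(376.5,152.5),50)]:
    P[n]=at_z('top',px,z); print(n,np.round(P[n],1))
for n,px,z in [('rocker',(271,210.8),56),('paddle',(250,219.5),70),('dish',(215,246),58)]: print('scene',n,np.round(at_z('scene',px,z),1))
im=camera('top'); save(cv2.resize(im[140:300,340:540],None,fx=4,fy=3.75,interpolation=cv2.INTER_CUBIC),'topc')
E
```

```text
rocker [ 513. -106.   56.]
paddle [ 599.5 -102.2   78. ]
dish [ 726.  -105.8   58. ]
cornFL [476.2 -82.8  50. ]
cornFR [ 486.  -395.7   50. ]
cornRL [781.2 -78.4  50. ]
scene rocker [521.4 -92.1  56. ]
scene paddle [603.7 -93.   70. ]
scene dish [735.3 -92.4  58. ]
```

View pics/topc.png

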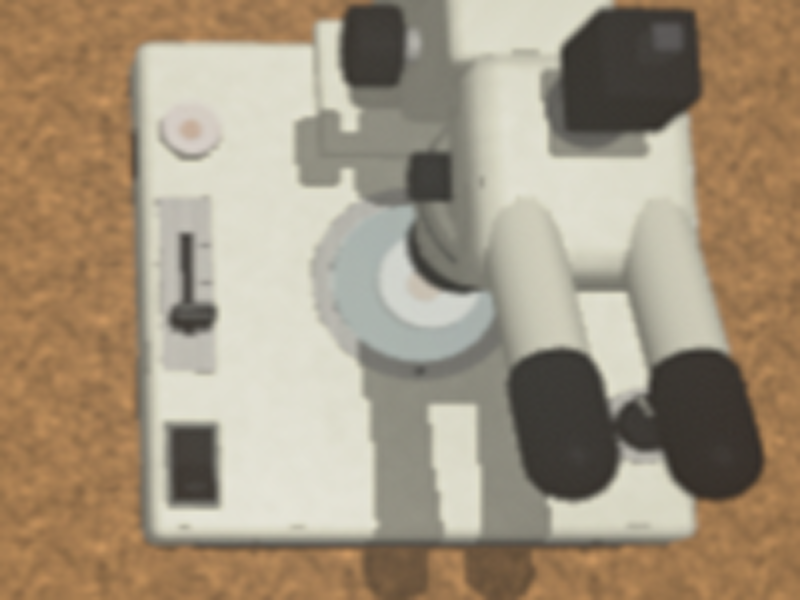

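```bash
python3 -m jog '[[0,[0,0,0],0.0474],[0,[0,0,0],0.0474],[0,[0,0,0],0.0474],[0,[0,0,0],0.0474],[0,[0,0,0],0.0474],[0,[0,0,0],0.0474],[0,[0,0,0],0.0474],[0,[0,0,0],0.0474],[0,[0,0,0],0.0474],[0,[-0.79,0.52,0],0],[0,[-0.79,0.52,0],0],[0,[-0.79,0.52,0],0],[0,[-0.79,0.52,0],0],[0,[-0.79,0.52,0],0],[0,[-0.79,0.52,0],0],[0,[-0.79,0.52,0],0],[0,[-0.79,0.52,0],0],[0,[-0.79,0.52,0],0],[0,[-0.79,0.52,0],0],[0,[-0.79,0.52,0],0]]'
python3 -m jog '[[0,[-0.79,0.52,0],0],[0,[-0.79,0.52,0],0],[0,[-0.79,0.52,0],0],[0,[-0.6,0.2,0],0],[0,[0,0,0],0],[0,[0,0,0],0]]'
cat > look.py <<'E'
from h import *
import sys
save(camera('wrist'),sys.argv[1])
s=read_state(); print(s['clock'],s['eef_pos'],s['eef_rot'],s['finger_gap'],s['wrist_force'])
for q,z in (('paddle',80),('rocker',57),('dish_small',58)):
    for r in regions_of('wrist',q)[:2]: print(q,round(r['conf'],2),np.round(r['rect'],1),np.round(at_z('wrist',r['rect'][:2],z),1))
E
python3 look.py w1
```

```text
clock: 3.1
eef_pos: [412.6, 98.5, 205.8]
eef_rot: [3.141, -0.0, 1.569]
wrist_force: [-0.1, 0.2, -0.3]
finger_gap: 0.7
finger_force: 0.0
clock: 3.7
eef_pos: [499.5, -48.3, 205.2]
eef_rot: [-3.141, -0.0, 1.568]
wrist_force: [-0.4, 1.0, -0.5]
finger_gap: 0.7
finger_force: 0.0
3.75 [499.40514125 -47.6986615  205.37824778] [-3.14136160e+00 -2.15563851e-04  1.56952532e+00] 0.4468042981064108 [-0.05737155 -0.0859514  -0.39503   ]
paddle 0.7 [443.1 292.4  21.5  41.6] [598.6 -96.2  80. ]
rocker 0.61 [334.9 284.9  51.   26.9] [511.1 -98.4  57. ]
dish_small 0.56 [579.8 287.1  47.5  38.9] [ 725.5 -100.1   58. ]
```

View pics/w1.png

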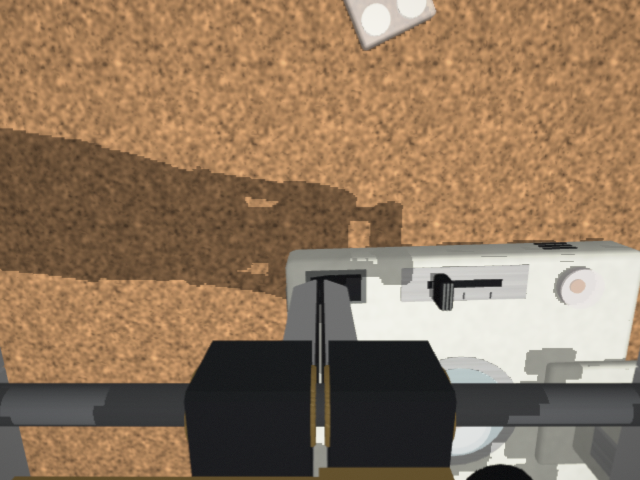

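The fingers are shut over the front left of the base. The rocker lies at about x 305–366, y 270–302 px and is partly hidden. The paddle top is at about (440,292) and the dish at (578,287).

```bash
python3 - <<'E'
from h import *
for n,px,z in [('rockFL',(306,271),50),('rockRL',(364,270.5),50),('rockRR',(366,302),50),('plateFL',(401,267.5),50),('plateRL',(526,264.5),50),('plateFR',(402,301),50),('plateRR',(528,297),50),('edge1',(300,251),47),('edge2',(600,241),47),('front',(288,262),45),('dish',(577,286.5),61)]:
    print(n,np.round(at_z('wrist',px,z),1))
im=cv2.imread('pics/w1.png')[230:350,280:480]; cv2.imwrite('pics/w1c.png',cv2.resize(im,None,fx=4,fy=4,interpolation=cv2.INTER_CUBIC))
E
```

```text
rockFL [485.8 -87.9  50. ]
rockRL [537.1 -87.5  50. ]
rockRR [ 539.8 -117.5   50. ]
plateFL [569.7 -84.7  50. ]
plateRL [679.8 -81.9  50. ]
plateFR [ 572.3 -116.5   50. ]
plateRR [ 685.8 -112.7   50. ]
edge1 [480.5 -70.4  47. ]
edge2 [743.6 -61.3  47. ]
front [469.6 -81.2  45. ]
dish [720.9 -98.4  61. ]
```

View pics/w1c.png

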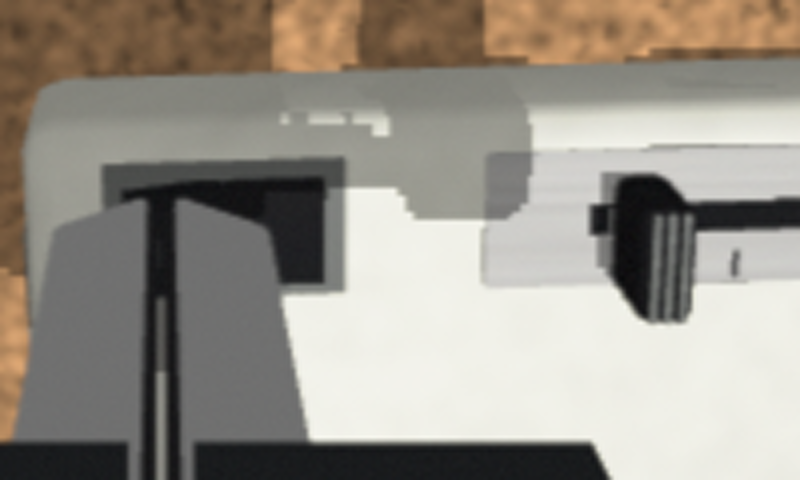

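```bash
python3 -m jog '[[0,[0,0,0],-0.009],[0,[-0.55,-0.07,0],0],[0,[-0.55,-0.07,0],0],[0,[0,0,0.5],0],[0,[0,0,0.7],0],[0,[0,0,0.7],0],[0,[0,0,0.5],0],[0,[0,0,0.3],0],[0,[0,0,0],0],[0,[0,0,0],0]]'
python3 look.py w2
```

```text
clock: 4.9
eef_pos: [494.4, -103.1, 71.1]
eef_rot: [3.141, 0.0, 1.599]
wrist_force: [0.5, 0.0, -0.3]
finger_gap: 0.3
finger_force: 0.0
4.95 [ 494.67417884 -103.2460491    71.52104421] [3.14019701e+00 4.28462466e-04 1.59877125e+00] 0.6163058994407972 [-0.29143348  0.90921619  0.47825791]
paddle 0.73 [543.3 299.8  55.2  69.7] [596.3 -99.   80. ]
rocker 0.89 [354.6 283.8  83.8  45. ] [ 511.  -102.1   57. ]
rocker 0.2 [537.5 466.6  93.7  25.1] [ 625.5 -214.7   57. ]
```

View pics/w2.png

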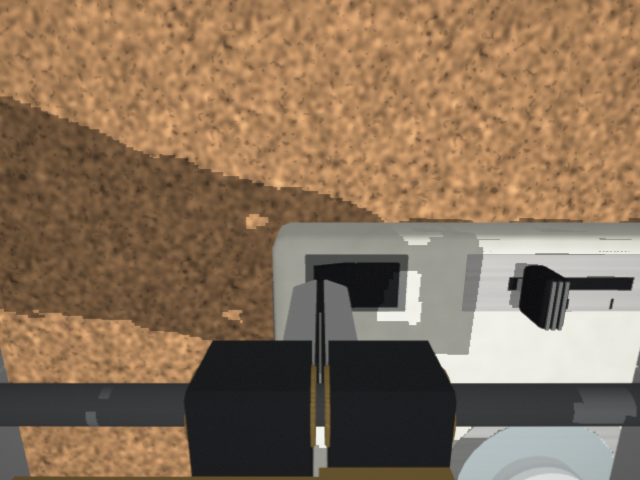

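The fingertips stand over the front half of the rocker (313–397, 263–306), with the tips at about x 320. The base edge is parallel to the image rows, so I'm pressing now.

```bash
python3 -m jog '[[0,[0,0,0.1],0],[0,[0,0,0.08],0],[0,[0,0,0.04],0],[0,[0,0,0.03],0],[0,[0,0,0.03],0],[0,[0,0,0.03],0],[0,[0,0,0],0],[0,[0,0,0],0]]'
```

```text
clock: 5.9
eef_pos: [494.1, -103.3, 54.9]
eef_rot: [-3.142, -0.0, 1.598]
wrist_force: [-0.3, 0.1, -0.8]
finger_gap: 0.3
finger_force: 0.0
```

```bash
python3 -m jog '[[0,[0,0,-0.3],0],[0,[0,0,-0.44],0],[0,[0,0.5,0],0],[0,[0,0.5,0],0],[0,[0,0.4,0],0],[0,[0,0,0],0],[0,[0,0,0],0]]'; python3 look.py w3
```

```text
clock: 6.6
eef_pos: [563.6, -101.4, 91.5]
eef_rot: [-3.141, -0.0, 1.598]
wrist_force: [-0.3, -0.6, -0.7]
finger_gap: 0.3
finger_force: 0.0
6.65 [ 563.33744925 -101.38653567   91.65969417] [-3.14075904e+00 -2.32955908e-04  1.59785225e+00] 0.8554892423499963 [-0.35899955 -0.28331961 -0.55282233]
paddle 0.81 [393.8 283.6  27.8  61.1] [599.4 -98.5  80. ]
paddle 0.45 [457.6 464.6  17.4  28.9] [ 645.1 -209.7   80. ]
rocker 0.76 [231.8 271.6  78.   44.2] [ 512.  -102.5   57. ]
dish_small 0.88 [604.8 280.8  70.5  64.2] [ 724.1 -102.    58. ]
```

View pics/w3.png

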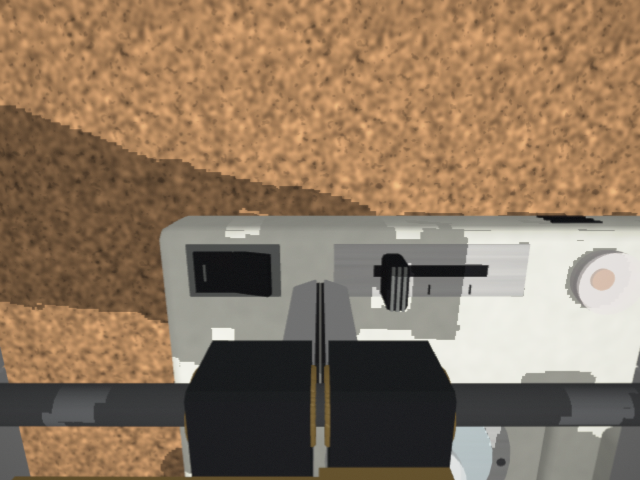

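The rocker at (195–273, 250–297) appears flat at the front, with its rear end shifted down and left, which suggests it is raised. I'll check with an enlarged crop. The paddle is still at the front stop, at about (400,285).

```bash
python3 - <<'E'
import cv2,numpy as np
a=cv2.imread('pics/w3.png')[230:310,180:290]; b=cv2.imread('pics/w2.png')[245:325,300:410]
cv2.imwrite('pics/cmp.png',cv2.resize(np.hstack([a,b]).clip(0,90)*2,None,fx=3.6,fy=3.6,interpolation=cv2.INTER_CUBIC))
E
```

```text
(no output)
```

View pics/cmp.png

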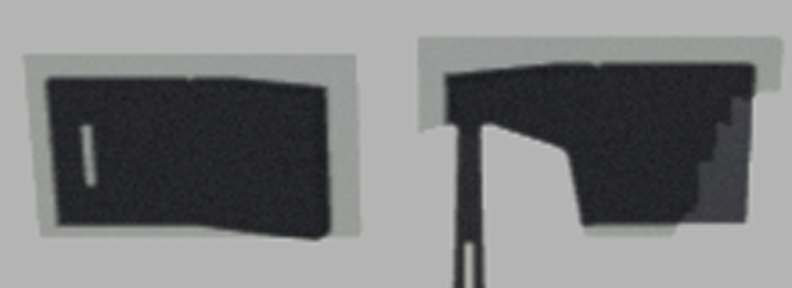

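The crop confirms it. On the left (now), the front half is level and the rear end is raised. On the right (before), the front end was raised. The lamp is on, so the lever is next.

```bash
python3 -m jog '[[0,[0,0,0.3],0],[0,[0,0,0.25],0],[0,[0,0.15,0],0],[0,[0,0.1,0],0],[0,[0,0.04,0],0],[0,[0,0,0],0],[0,[0,0,0],0]]'; for i in 1 ; do python3 -m jog '[[0,[0,0.03,0],0],[0,[0,0,0],0]]';python3 -m jog '[[0,[0,0.03,0],0],[0,[0,0,0],0]]';python3 -m jog '[[0,[0,0.03,0],0],[0,[0,0,0],0]]'; done
```

```text
clock: 7.5
eef_pos: [578.7, -101.0, 64.7]
eef_rot: [3.141, 0.0, 1.598]
wrist_force: [-0.8, 1.0, 0.2]
finger_gap: 0.6
finger_force: 0.0
clock: 7.7
eef_pos: [580.2, -101.0, 64.6]
eef_rot: [3.141, 0.0, 1.598]
wrist_force: [-0.2, 0.5, 0.0]
finger_gap: 0.7
finger_force: 0.0
clock: 7.9
eef_pos: [581.7, -101.0, 64.5]
eef_rot: [3.141, 0.0, 1.598]
wrist_force: [0.1, 1.2, -0.5]
finger_gap: 0.4
finger_force: 0.0
clock: 8.1
eef_pos: [583.2, -100.9, 64.5]
eef_rot: [3.142, 0.0, 1.598]
wrist_force: [-0.4, -0.7, 0.2]
finger_gap: 0.4
finger_force: 0.0
```

```bash
python3 -m jog '[[0,[0,0.02,0],0],[0,[0,0,0],0]]';python3 -m jog '[[0,[0,0.02,0],0],[0,[0,0,0],0]]';python3 -m jog '[[0,[0,0.02,0],0],[0,[0,0,0],0]]';python3 look.py w4
```

```text
clock: 8.3
eef_pos: [584.2, -100.9, 64.4]
eef_rot: [3.142, 0.0, 1.598]
wrist_force: [-0.9, 1.8, 0.0]
finger_gap: 0.5
finger_force: 0.0
clock: 8.5
eef_pos: [585.1, -100.9, 64.4]
eef_rot: [-3.141, -0.0, 1.598]
wrist_force: [-1.0, -0.3, 1.1]
finger_gap: 0.6
finger_force: 0.1
clock: 8.7
eef_pos: [586.0, -100.9, 64.4]
eef_rot: [-3.141, -0.0, 1.598]
wrist_force: [-2.8, 0.6, 0.8]
finger_gap: 0.3
finger_force: 1.4
8.75 [ 585.95651281 -100.86088909   64.39202246] [-3.14114826e+00 -3.56793275e-05  1.59785159e+00] 0.7513620148713867 [-1.65298545  0.68234484  1.50421527]
paddle 0.8 [358.1 302.3  27.1  69.8] [601.2 -96.9  80. ]
rocker 0.81 [175.4 289.6  93.3  50.1] [ 512.2 -102.4   57. ]
dish_small 0.8 [598.  301.4  81.4  71.9] [ 724.1 -102.6   58. ]
```

```bash
python3 -m jog '[[0,[0,0.06,0],0],[0,[0,0.06,0],0],[0,[0,0.06,0],0],[0,[0,0.06,0],0],[0,[0,0.06,0],0],[0,[0,0.06,0],0],[0,[0,0.06,0],0],[0,[0,0.05,0],0],[0,[0,0,0],0]]'; python3 -m jog '[[0,[0,0.06,0],0],[0,[0,0.06,0],0],[0,[0,0,0],0]]'; python3 -m jog '[[0,[0,0.06,0],0],[0,[0,0.06,0],0],[0,[0,0.04,0],0],[0,[0,0,0],0],[0,[0,0,0],0]]'; python3 look.py w5
```

```text
clock: 9.8
eef_pos: [609.5, -100.2, 64.5]
eef_rot: [-3.141, -0.0, 1.598]
wrist_force: [-3.6, -0.2, 2.6]
finger_gap: 0.5
finger_force: 1.6
clock: 10.1
eef_pos: [615.7, -100.1, 64.4]
eef_rot: [-3.142, -0.0, 1.598]
wrist_force: [-2.1, 0.2, 1.5]
finger_gap: 0.9
finger_force: 1.0
clock: 10.6
eef_pos: [623.8, -99.8, 64.4]
eef_rot: [3.141, 0.0, 1.598]
wrist_force: [-1.0, 0.2, -0.7]
finger_gap: 0.3
finger_force: 0.0
10.65 [623.68935238 -99.82789869  64.44033419] [3.14127584e+00 5.77338329e-05 1.59790445e+00] 0.5894910724451851 [0.5307518  0.5655976  0.82416313]
paddle 0.93 [360.8 302.6  32.1  71.5] [640.1 -96.   80. ]
rocker 0.8 [101.3 289.2  89.6  52.3] [ 512.7 -102.2   57. ]
dish_small 0.94 [524.  300.3  80.3  73.4] [ 724.5 -102.1   58. ]
```

```bash
python3 -m jog '[[0,[0,0.03,0],0],[0,[0,0,0],0],[0,[0,0,0],0]]'; python3 -m jog '[[0,[0,0.03,0],0],[0,[0,0,0],0],[0,[0,0,0],0]]'; python3 look.py w6
```

```text
clock: 11.1
eef_pos: [625.1, -99.8, 64.4]
eef_rot: [3.142, 0.0, 1.598]
wrist_force: [-0.0, 0.2, -0.7]
finger_gap: 0.5
finger_force: 0.0
clock: 11.4
eef_pos: [626.6, -99.8, 64.4]
eef_rot: [-3.142, 0.0, 1.598]
wrist_force: [-0.5, 0.1, 0.4]
finger_gap: 0.3
finger_force: 0.0
11.45 [626.57828697 -99.73809842  64.42632915] [-3.14154636e+00  1.51910613e-05  1.59787403e+00] 0.4806183391685702 [ 0.42997807  0.00595663 -0.42630081]
paddle 0.86 [373.4 302.1  29.5  70.9] [648.6 -95.5  80. ]
paddle 0.46 [541.8 454.1 158.9  51.8] [ 737.2 -174.5   80. ]
rocker 0.56 [ 96.8 291.6  89.3  47.9] [ 513.3 -103.5   57. ]
dish_small 0.95 [521.  301.5  78.3  73.4] [ 726.1 -102.7   58. ]
dish_small 0.57 [318.7 470.5  14.6  12.2] [ 627.3 -209.    58. ]
```

The paddle sprang on by itself to 648.6 − 601.2 ≈ 47.4 mm of travel. I'll back off, lift and check.

```bash
python3 -m jog '[[0,[0,-0.2,0],0],[0,[0,-0.4,0],0],[0,[0,0,-0.3],0],[0,[0,0,-0.5],0],[0,[0.3,-0.3,-0.5],0],[0,[0.5,-0.5,-0.5],0],[0,[0.5,-0.3,-0.5],0],[0,[0,0,0],0],[0,[0,0,0],0]]'; python3 look.py w7
```

```text
clock: 12.5
eef_pos: [540.6, -36.9, 180.7]
eef_rot: [3.139, 0.0, 1.599]
wrist_force: [-0.7, -0.7, -0.3]
finger_gap: 0.9
finger_force: 0.0
12.55 [540.36683794 -37.33163074 179.64929848] [3.14110037e+00 1.95452664e-04 1.59801381e+00] 0.59979028583991 [-0.30488981  0.25350723 -0.96299944]
paddle 0.68 [455.5 317.8  26.8  43.1] [643.1 -93.5  80. ]
rocker 0.84 [273.2 310.6  33.3  28.1] [ 501.9 -101.9   57. ]
dish_small 0.62 [542.4 318.6  50.8  44.1] [ 722.3 -102.6   58. ]
```

View pics/w7.png

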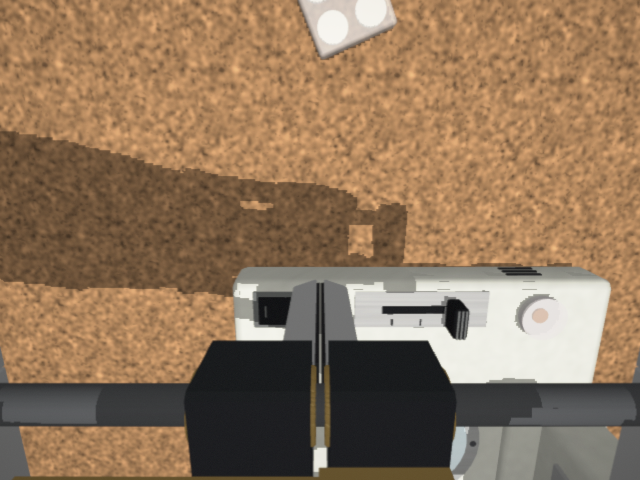

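The paddle is at the rear end of its slot, about (455,318), past both marks. The dish is still in place at (540,316), the rocker is on, and the arm is clear of everything.

```bash
python3 -c "
from cell import *
print(sign_off())"
```

```text
the job is handed in; nothing more can be done
None
```

The microscope is set for dark field: the lamp rocker is on and the contrast lever rests at the second stop, with no contact felt other than with the rocker and lever. The job was handed in at about 12.6 s; no verdict came back.

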